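Load the test rack in reverse order

TASK

Move the four test plugs from the storage rack (the one with the separate grey holders) to the four empty square pockets of the bare aluminium test rack, in reverse order: the plug nearest the storage rack's handle goes into the pocket farthest from the test rack's handle, the next plug into the next pocket, and so on, so that the plug farthest from the one handle ends up nearest the other. Do not tip any plug over, and leave all four standing upright on the pocket floors, released.

Things in the scene. Friction and masses are not known exactly. Their poses are not given: they have to be found in the camera images.
- plug_tall: slender round test plug, 28 mm diameter, 90 mm tall, with two dark bands; bare aluminium with a black contact face and brass pins on top; loose, about 0.1 kg, stands upright in its holder at the start; origin at the centre of its underside, z up along its axis; its turn about z does not matter
- plug_wide: stout round test plug, 38 mm diameter, 60 mm tall, with two dark bands; bare aluminium with a black contact face and brass pins on top; loose, about 0.1 kg, stands upright in its holder at the start; origin at the centre of its underside, z up along its axis; its turn about z does not matter
- plug_hex: hexagonal test plug, 32 mm across flats (37 mm across corners), 75 mm tall; bare aluminium with a black contact face and brass pins on top; loose, about 0.1 kg, stands upright in its holder at the start; origin at the centre of its underside, z up along its axis; two of its flats face +y and -y of its own frame, within about 0.2 rad of the storage rack's y at the start
- plug_square: square test plug, 30 mm by 30 mm, 65 mm tall; bare aluminium with a black contact face and brass pins on top; loose, about 0.1 kg, stands upright in its holder at the start; origin at the centre of its underside, z up along its axis; its flats face +-x and +-y of its own frame, within about 0.2 rad of the storage rack's axes at the start
- holder_tall: mid-grey plastic holder fixed on the storage rack, a small round ring of 40 mm inner and 48 mm outer diameter, 14 mm high, 4 mm floor on which plug_tall stands at the start (the plug's underside 14 mm above the bench); it stays and marks where that plug came from; its place in the row varies; origin at the centre of its underside, axes parallel to the rack's
- holder_wide: mid-grey plastic holder fixed on the storage rack, a larger round ring of 50 mm inner and 58 mm outer diameter, 14 mm high, 4 mm floor on which plug_wide stands at the start (the plug's underside 14 mm above the bench); it stays and marks where that plug came from; its place in the row varies; origin at the centre of its underside, axes parallel to the rack's
- holder_hex: mid-grey plastic holder fixed on the storage rack, a hexagonal ring, 45 mm across inside and 53 mm outside, 14 mm high, 4 mm floor on which plug_hex stands at the start (the plug's underside 14 mm above the bench); it stays and marks where that plug came from; its place in the row varies; origin at the centre of its underside, axes parallel to the rack's
- holder_square: mid-grey plastic holder fixed on the storage rack, a square ring, 44 mm wide inside and 52 mm outside, 14 mm high, 4 mm floor on which plug_square stands at the start (the plug's underside 14 mm above the bench); it stays and marks where that plug came from; its place in the row varies; origin at the centre of its underside, axes parallel to the rack's
- store_rack: storage rack, fixed to the bench: flat beige plate 264 x 76 x 10 mm carrying the four holders in a row at x = -90, -30, +30, +90 mm (rims 24 mm above the bench). Arch handle with a blue grip across its +x end, 134 mm from the origin, 45 mm high, 14 by 70 mm. x runs along the row to it, z up; origin on the bench under the row's middle.
- test_rack: test rack, fixed to the bench: bare aluminium 264 x 76 mm, four square pockets centred at x = -90, -30, +30, +90 mm, y = 0; each 54 mm wide inside, floor 10 mm and wall tops 26 mm above the bench, walls 6 mm thick. Arch handle with a blue grip across its +x end, 134 mm from the origin, 45 mm high, 14 by 70 mm. x runs along the row to it, z up; origin on the bench under the row's middle.
Not all that is in view belongs to the job. Leave any blue or turquoise look-alike of the plug_wide alone.

How it is judged:
By the outcome, as a careful person would: the job done as asked, in the order asked, and still so for the second after the job is handed in, with the robot touching nothing.
It also fails if it takes over 99 s, if anything falls off the work surface, if the arm or the gripper's body presses on something with over 40 N, if the wrist force passes 120 N, or if a joint passes its speed limit or range.

ROBOT

A 6-joint arm with a two-finger parallel gripper is mounted at the origin on the work surface. World frame = base frame: x ahead of the robot, y to its left, z up, the work surface at z = 0. Lengths are in mm, angles in rad, forces in N, time in s.
With the tool pointing down it reaches from about 275 to 1000 mm from the base axis. Payload 8.4 kg.
Tool frame: the origin (TCP) lies between the finger pads; the fingertips stand 22 mm ahead of it and the grasp point (between the pads) lies 3 mm ahead of it; z points along the fingers, y is the line along which they close (so a half turn about z gives the same grasp; the last joint's range is limited). The gripper opens to 85 mm and grips with 20 to 120 N. Pads are 22 mm wide; open, the fingers measure 114 mm over their backs; the gripper's body (76 mm by 85 mm) begins 54 mm behind the grasp point. The pads swing forward as they close: fully open they stand 13 mm farther back than shut.
Start: joints at [-1.196, 0.353, 1.633, -0, 1.155, -0.002], TCP at [229.966, -581.157, 253.281] pointing down, gripper open.
Joint ranges: [-2.63, 2.63], [-0.92, 2.1], [0.06, 2.66], [-1.3, 4.44], [0, 2.69], [-3.02, 3.02]. Speed limits (rad/s): [2.22, 2.22, 2.79, 3.14, 3.14, 3.14].

INTERFACE

Orientations are given as [roll, pitch, yaw] about the fixed x, y, z axes, in that order (R = Rz(yaw) Ry(pitch) Rx(roll)).
In Python, from rig import r, grab_frame gives the robot as it stands.
- The arm moves only by the shell command python3 -m inch 'ROWS' [FORCE]. ROWS is JSON, a list of rows, each a list of 7 numbers: the turn, a rotation vector about the tool's x, y, z as a fraction of full scale, then the shift along the tool's x, y, z as a fraction of full scale, then the closure, from 0 (fully open) to 1 (shut). In form: [[rx, ry, rz, dx, dy, dz, fingers], ...]. A call has 1 to 8 rows; each row shifts and turns the commanded pose from where the row before left it, along the tool's axes as they then stand; what a row does not reach is not made up. Full scale, the value 1, is 2.5 cm for a shift and pi rad for a turn. A row lasts 1/12 s, in which the tool goes at most 41.7 mm and 7.16 degrees, less where a joint would pass 70% of its speed; a pose out of reach is approached as far as the arm can. A call with a number of a shift or a turn outside -1 to 1 is refused whole. A call with a gripper value outside its range is refused whole. The fingers move at their own pace and stop on an object; FORCE is the grip in N (left out, the last holds). Time passes only in rows, so rows that do not move let the fingers close. It gives the time, the measured TCP pose, the force, the opening and the grip force at its end, in the units of the state.
- r.sense(): the state, without advancing time (a new reading comes with each control period).
- grab_frame(name): name is "side" or "top"; returns a dict with "pixels" (400x640x3 uint8, red, green, blue), "z_map" (400x640 float32, mm along the optical axis (not along the pixel's ray), 0 where there is no reading), "vertical_fov" (degrees; the focal length in pixels is half the picture's height over the tangent of half this angle, whatever the lens; pixels are square), "cx", "cy" (the principal point, pixels), "cam_to_world" (4x4, takes a point from camera to world coordinates). Camera axes: x right, y down, z forward; pixel columns grow to the right and rows downward; lengths in mm; the calibration is good to about 2 mm. A picture is of the moment at which its call begins.
- r.sign_off(): hands the job in; it is judged then, once.
The state is a dict: "clock": time; "qpos": joint angles; "qvel": joint speeds; "joint_efforts": joint torques, N m; "eef_pos": TCP position; "tcp_rot": TCP orientation; "contact_force": force on the tool from outside, world axes, zero at the start; "wrist_torque": the same for the moment, N m; "opening": opening from 0.0 (shut) to 1.0 (fully open); "grasp_force": force on a finger pad.
Only numpy, scipy, OpenCV 4.12 (cv2) and the standard library are available. Lean on these libraries where they do the work, as an engineer would, in place of code of your own. Each camera call takes 0.05 s, during which the arm holds its last target. There are 200 camera calls.

## Working session

There is one attempt and no reset: what is moved stays moved. The work goes in short steps, Python scripts to look and compute and a shell command to move; the robot and the scene stay as the last step left them, time stands still between calls to the robot, and variables do not carry over. Pictures are saved under pics/ and viewed, at most 14 in all, crops included, and the job is handed in when it is done.

```bash
mkdir -p pics; ls
python3 - <<'E'
from rig import r, grab_frame
import cv2,numpy as np
for n in("top","side"):
    f=grab_frame(n); np.savez(f"pics/{n}0.npz",**f)
    cv2.imwrite(f"pics/{n}0.png",f["pixels"][...,::-1]); print(n,f["vertical_fov"],f["cx"],f["cy"],np.round(f["cam_to_world"],3).tolist())
print(r.sense())
E
```

```text
pics
top 46.946842710969676 320.3583260803493 199.2743374150712 [[0.011, -0.976, 0.217, 433.462], [-1.0, -0.012, -0.001, 12.186], [0.004, -0.217, -0.976, 1000.242], [0.0, 0.0, 0.0, 1.0]]
side 55.16905792739296 319.3727399726446 202.47203448737903 [[-0.978, -0.152, 0.14, 527.751], [-0.206, 0.651, -0.73, 654.134], [0.02, -0.743, -0.669, 643.009], [0.0, 0.0, 0.0, 1.0]]
{'clock': 0.1, 'qpos': array([-1.19637985e+00,  3.53566948e-01,  1.63407786e+00, -4.42946252e-06,
        1.15519219e+00, -2.36856022e-03]), 'qvel': array([-0.00064401, -0.00114797, -0.00248472,  0.00180398,  0.00031229,
       -0.00036115]), 'joint_efforts': array([-1.08881042e-03, -6.06360769e+01, -3.42819893e+01, -5.10222196e-05,
        3.81399470e-03, -1.73380857e-05]), 'eef_pos': array([ 229.82613636, -580.77174985,  252.63645158]), 'tcp_rot': array([-3.14034831e+00,  1.10286064e-06,  3.76786824e-01]), 'contact_force': array([-0.20586212, -0.01614907, -0.83832948]), 'wrist_torque': array([ 0.04289493,  0.0329417 , -0.05037024]), 'grasp_force': 0.0, 'opening': 0.9983844833953676}
```

View pics/top0.png

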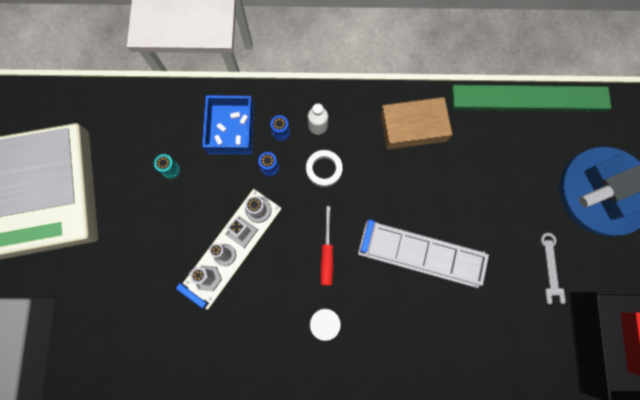

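View pics/side0.png

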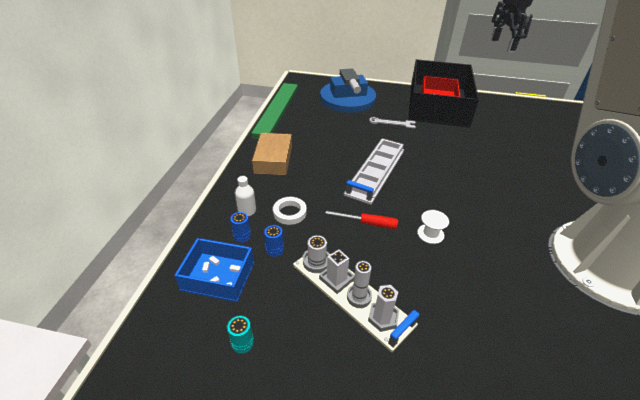

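Top view: the beige storage rack has its handle at (192,296). From the handle, its plugs are hex (205,275), tall (222,252), square (240,231) and wide (258,207). The aluminium test rack has its handle at (367,236), and its pockets run from about (384,243) to (468,265).

Possible mix-ups with plug_wide (258,207) are the blue plugs at (280,127) and (268,163), and the turquoise one at (166,166). I leave those alone. One close crop to check the choice, plus a depth check.

```bash
cat > h.py <<'E'
import numpy as np,cv2
def load(n,k=0): return dict(np.load(f"pics/{n}{k}.npz"))
def rays(f,uv):
    uv=np.atleast_2d(uv).astype(float); F=200/np.tan(np.radians(f["vertical_fov"])/2)
    d=np.c_[(uv[:,0]-f["cx"])/F,(uv[:,1]-f["cy"])/F,np.ones(len(uv))]@f["cam_to_world"][:3,:3].T
    return f["cam_to_world"][:3,3],d
def plane(f,uv,z):
    o,d=rays(f,uv); return o+d*((z-o[2])/d[:,2])[:,None]
def cloud(f):
    v,u=np.mgrid[:400,:640]; o,d=rays(f,np.c_[u.ravel(),v.ravel()])
    return (o+d*f["z_map"].reshape(-1,1)).reshape(400,640,3)
def tri(f,a,g,b):
    o1,d1=rays(f,a);o2,d2=rays(g,b);d1=d1[0];d2=d2[0]
    s=np.linalg.lstsq(np.c_[d1,-d2],o2-o1,rcond=None)[0]
    p,q=o1+d1*s[0],o2+d2*s[1]; return (p+q)/2,np.linalg.norm(p-q)
E
python3 - <<'E'
from h import *
t=load("top");s=load("side")
a=cv2.resize(t["pixels"][185:312,172:284],None,fx=4,fy=4,interpolation=2)[:500,:440]
b=cv2.resize(s["pixels"][225:350,285:425],None,fx=4,fy=4,interpolation=2)[:500,:360]
b=cv2.resize(s["pixels"][225:352,290:380+40],None,fx=2.75,fy=4,interpolation=2)[:500]
cv2.imwrite("pics/crop1.png",np.hstack([a,b])[...,::-1])
for n,f in(("top",t),("side",s)):
    c=cloud(f)
    for u,v in ([(205,275),(222,252),(240,231),(258,207),(425,253),(384,243),(330,300)] if n=="top" else [(316,240),(338,255),(363,268),(386,293),(375,170),(300,350)]):
        print(n,u,v,np.round(c[v,u],1),f["pixels"][v,u])
E
```

```text
top 205 275 [481.6 234.9  87.1] [201 199 205]
top 222 252 [525.5 201.2 101.4] [174 171 176]
top 240 231 [570.7 172.3  77.9] [181 177 181]
top 258 207 [621.4 138.6  73.5] [93 82 68]
top 425 253 [ 537.7 -215.2   11.3] [169 167 171]
top 384 243 [ 558.1 -127.4   12.4] [220 218 222]
top 330 300 [436.9 -12.4  -3.1] [36 38 36]
side 316 240 [630.6 144.2  73.9] [46 44 51]
side 338 255 [580.6 175.3  76.7] [46 47 51]
side 363 268 [529.6 217.  102.8] [77 68 48]
side 386 293 [484.3 250.8  88.9] [55 53 55]
side 375 170 [ 539.4 -204.9    8. ] [228 226 230]
side 300 350 [ 6.161e+02  3.386e+02 -5.000e-01] [49 52 47]
```

View pics/crop1.png

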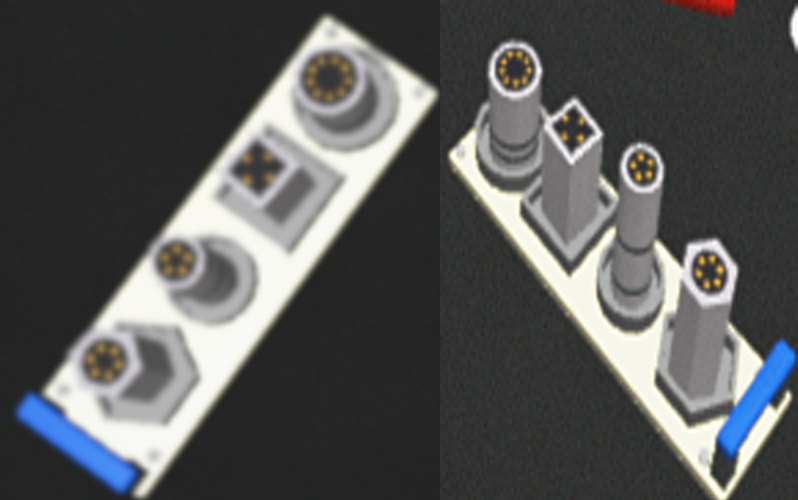

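The crop confirms the order from the blue handle: hex, tall, square, wide. All four are bare aluminium with black faces. Now I measure.

Run:
```python
from h import *
t=load("top");s=load("side");K=6
def face(f,u,v):
    u0,v0=int(u)-14,int(v)-14
    c=cv2.resize(f["pixels"][v0:v0+29,u0:u0+29],None,fx=K,fy=K,interpolation=cv2.INTER_CUBIC).astype(int)
    m=((c.max(2)<115)|((c[...,0]-c[...,2])>25)).astype(np.uint8)
    m=cv2.morphologyEx(m,cv2.MORPH_OPEN,np.ones((5,5)))
    n,l,st,ce=cv2.connectedComponentsWithStats(m,connectivity=4)
    k=l[int((v-v0+.5)*K),int((u-u0+.5)*K)]
    return (ce[k]+.5)/K-.5+[u0,v0],st[k,4]/K/K
ct,cs=cloud(t),cloud(s)
for n,a,b,H in(("hex",(198,275),(386,293),89),("tall",(216.3,250),(363,267),104),("square",(236.5,227),(338,255),79),("wide",(254.2,204.5),(317,242),74)):
    pa,aa=face(t,*a);pb,ab=face(s,*b)
    P,e=tri(t,pa,s,pb)
    out=[]
    for c in(ct,cs):
        m=(np.hypot(c[...,0]-P[0],c[...,1]-P[1])<26)&(c[...,2]>H-7)
        q=c[m]; out.append((np.round(q.mean(0),1),len(q),round(cv2.minAreaRect(q[:,:2].astype(np.float32))[2],1)))
    print(n,pa.round(1),round(aa),pb.round(1),round(ab),P.round(1),round(e,1),out, plane(t,pa,H)[0].round(1),plane(s,pb,H)[0].round(1))
# test rack
for nm,f,x0,y0,x1,y1,k in(("top",t,350,210,500,295,5),("side",s,335,130,415,210,5)):
    c=cv2.resize(f["pixels"][y0:y1,x0:x1],None,fx=k,fy=k,interpolation=2); cv2.imwrite(f"pics/rack_{nm}.png",c[...,::-1])
# storage plate and test rack masks, top
px=t["pixels"].astype(int)
for nm,box,z in(("store",(170,180,290,315),10),("test",(350,210,500,295),20)):
    x0,y0,x1,y1=box;m=np.zeros((400,640),np.uint8);m[y0:y1,x0:x1]=px[y0:y1,x0:x1].min(2)>110
    cn=max(cv2.findContours(m,0,1)[0],key=cv2.contourArea)
    for zz in(10,26):
        w=plane(t,cn[:,0],zz)[:,:2].astype(np.float32);print(nm,zz,cv2.minAreaRect(w))
```

```text
hex [197.7 274.9] 80 [387.5 292.6] 102 [481.7 248.9  88. ] 0.3 [(array([480.9, 247.7,  88.4]), 246, 79.5), (array([481.9, 251.8,  88.4]), 295, 19.0)] [481.5 248.7  89. ] [481.9 249.7  89. ]
tall [215.5 249.7] 64 [363.  266.6] 71 [529.8 213.8 102.8] 0.4 [(array([528.5, 212.5, 103.3]), 166, 71.5), (array([529.8, 217. , 103.2]), 179, 8.8)] [529.5 213.6 104. ] [529.9 214.7 104. ]
square [235.9 226.6] 90 [337.9 256.9] 88 [579.7 180.9  78. ] 0.3 [(array([578.5, 179.6,  78.4]), 226, 50.8), (array([579.2, 184.3,  78.2]), 231, 50.5)] [579.4 180.8  79. ] [579.8 181.7  79. ]
wide [253.8 204.1] 129 [316.8 241.9] 115 [627.9 147.7  72.6] 0.5 [(array([626.2, 146.8,  73.5]), 270, 83.8), (array([627. , 151.4,  73.4]), 242, 12.2)] [627.4 147.5  74. ] [627.9 148.9  74. ]
store 10 ((546.5718383789062, 201.98118591308594), (79.24632263183594, 263.9408874511719), 55.656490325927734)
store 26 ((544.7442016601562, 198.9146728515625), (77.9659194946289, 259.67626953125), 55.656494140625)
test 10 ((536.3764038085938, -211.18186950683594), (272.1273193359375, 78.52494049072266), 74.865966796875)
test 26 ((534.7135009765625, -207.5727996826172), (267.7303466796875, 77.25617218017578), 74.86595153808594)
```

Run:
```python
import cv2,numpy as np
a=cv2.imread("pics/rack_top.png");a=cv2.resize(a,(750,425));b=cv2.imread("pics/rack_side.png")
cv2.imwrite("pics/rack.png",a)
```

```text
(no output)
```

View pics/rack.png

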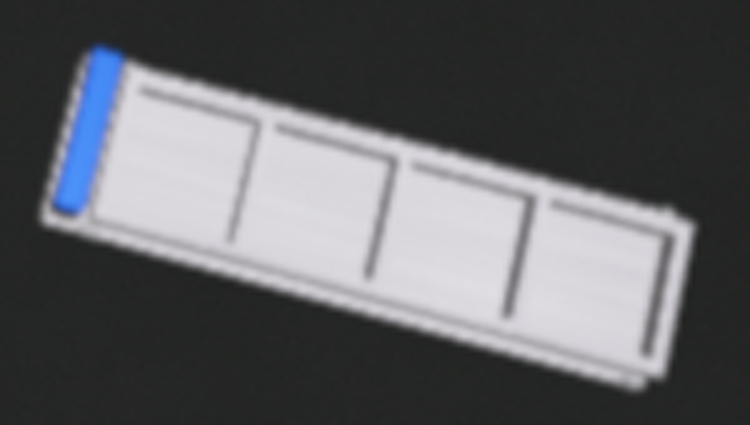

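View pics/rack_side.png

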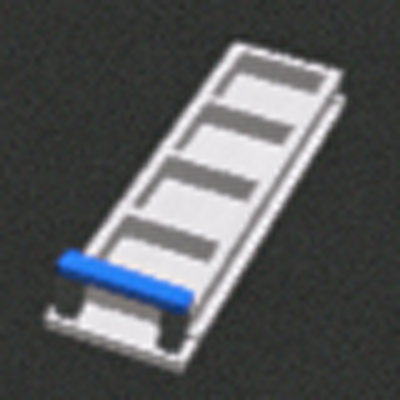

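The top view shows the pocket faces on the +x (up) and −y (right) sides as dark lines. The side view shows the same far faces as dark quads. I fit the test rack's pose to those features in both views, and also compare against the depth.

Run:
```python
from h import *
from scipy.optimize import least_squares
t=load("top");s=load("side")
T=lambda c:np.array(c)/5+[350,210]-.4
S=lambda c:np.array(c)/5+[335,130]-.4
R=plane(t,T([(660,295),(522,257),(383,218),(246,182)]),18)[:,:2]
U=plane(t,T([(610,217),(475,180),(337,142),(200,106)]),18)[:,:2]
Q=plane(s,S([(280,72),(245,130),(210,183),(168,240)]),18)[:,:2]
lx=np.array([-117,-57,3,63])
def loc(p,P): c,sn=np.cos(p[2]),np.sin(p[2]); d=P-p[:2]; return d@np.array([[c,-sn],[sn,c]])
def res(p,w=(1,1)): 
    return np.r_[w[0]*(loc(p,R)[:,0]-lx),w[0]*(loc(p,U)[:,1]+27),w[1]*(loc(p,Q)[:,0]-lx),.3*w[1]*loc(p,Q)[:,1]]
for w in((1,1),(1,.01),(.01,1)):
    o=least_squares(res,[537,-210,1.307],args=(w,)); print(w,o.x.round(3),res(o.x).round(1))
# depth: wall tops
for f in(t,s):
    c=cloud(f);m=(abs(c[...,0]-537)<160)&(abs(c[...,1]+210)<160)&(c[...,2]>20)&(c[...,2]<33);q=c[m]
    print(len(q),cv2.minAreaRect(q[:,:2].astype(np.float32)),np.median(q[:,2]))
# storage holders yaw: square/hex plug side orientation from top-face white rim, side view
for nm,f,b,H in(("sq_s",s,(338,257),79),("hex_s",s,(387.5,292.6),89),("sq_t",t,(236,226.6),79),("hex_t",t,(197.7,275),89)):
    u0,v0=int(b[0])-12,int(b[1])-12
    c=cv2.resize(f["pixels"][v0:v0+25,u0:u0+25],None,fx=6,fy=6,interpolation=2).astype(int)
    m=((c.max(2)<115)|((c[...,0]-c[...,2])>25)).astype(np.uint8);m=cv2.morphologyEx(m,cv2.MORPH_OPEN,np.ones((5,5)))
    _,l=cv2.connectedComponents(m,connectivity=4);m=(l==l[75,75]).astype(np.uint8)
    cn=max(cv2.findContours(m,0,1)[0],key=cv2.contourArea)[:,0]
    w=plane(f,(cn+.5)/6-.5+[u0,v0],H)[:,:2].astype(np.float32);print(nm,cv2.minAreaRect(w))
    n=4 if nm[0]=="s" else 6
    z=(w-w.mean(0));z=z[:,0]+1j*z[:,1]; z2=np.roll(z,-1)-z; # edge-direction harmonic
    sm=np.roll(z,-6)-np.roll(z,6); print(" edge angle mod",360/n,np.degrees(np.angle((abs(sm)*(sm/abs(sm))**n).sum()))/n)
```

```text
(1, 1) [ 535.861 -216.339    1.313] [-2.9 -3.3 -2.7 -2.8  0.1 -0.1 -0.3  0.3 -0.1  6.5  3.6  1.8 -0.2  0.3
  0.3 -0.3]
(1, 0.01) [ 535.115 -219.168    1.314] [-0.  -0.3  0.2  0.1  0.1 -0.  -0.3  0.2  2.8  9.4  6.5  4.7 -0.2  0.3
  0.3 -0.3]
(0.01, 1) [ 536.756 -213.55     1.307] [-5.9 -6.2 -5.6 -5.7 -0.4 -0.1  0.   0.9 -3.   3.5  0.6 -1.2 -0.4  0.2
  0.3 -0.2]
1194 ((536.4482421875, -210.126708984375), (263.51153564453125, 67.14574432373047), 75.21479797363281) 25.680354362797686
552 ((536.1734619140625, -209.20156860351562), (270.2843933105469, 69.19670104980469), 74.72569274902344) 24.7676132092555
sq_s ((579.93115234375, 181.4130401611328), (20.921432495117188, 21.167633056640625), 49.281856536865234)
 edge angle mod 90.0 -40.208076
hex_s ((481.70556640625, 249.53387451171875), (21.13339614868164, 21.278541564941406), 5.000045299530029)
 edge angle mod 60.0 3.7436714
sq_t ((579.1759643554688, 180.83306884765625), (20.317195892333984, 20.240345001220703), 49.48665237426758)
 edge angle mod 90.0 -38.86189
hex_t ((481.536376953125, 248.6964874267578), (19.3057804107666, 19.78076934814453), 0.6669171452522278)
 edge angle mod 60.0 -10.448174
```

```bash
cat > go.py <<'E'
import sys,numpy as np
from rig import r
# usage: go.py x y z yawdeg -> remaining turn (rz units) and shift in the tool's axes (units of 25 mm)
def show(x,y,z,yaw):
    s=r.sense();p=s["eef_pos"];w=s["tcp_rot"][2];c,n=np.cos(w),np.sin(w)
    d=np.array([x,y,z])-p; dy=(np.radians(yaw)-w+np.pi)%(2*np.pi)-np.pi
    print("t %.1f pos %s rpy %s F %s open %.3f grip %.1f"%(s["clock"],p.round(1),np.degrees(s["tcp_rot"]).round(1),s["contact_force"].round(1),s["opening"],s["grasp_force"]))
    print(" rz %.4f (first) or shift now: %s"%(-dy/np.pi,np.round([(c*d[0]+n*d[1])/25,(n*d[0]-c*d[1])/25,-d[2]/25],2)))
    c,n=np.cos(w+dy),np.sin(w+dy)
    print(" shift after turn: %s"%np.round([(c*d[0]+n*d[1])/25,(n*d[0]-c*d[1])/25,-d[2]/25],2))
show(*map(float,sys.argv[1:5]))
E
python3 - <<'E'
from h import *
t=load("top");s=load("side")
def blue(f,b):
    x0,y0,x1,y1=b;p=f["pixels"][y0:y1,x0:x1].astype(int)
    m=((p[...,2]-p[...,0])>60).astype(np.uint8);n,l,st,ce=cv2.connectedComponentsWithStats(m);k=1+st[1:,4].argmax();return ce[k]+[x0,y0]
for n,a,b in(("test",(350,210,385,265),(335,170,380,205)),("store",(170,275,215,315),(380,300,430,350))):
    pa,pb=blue(t,a),blue(s,b);P,e=tri(t,pa,s,pb);th=np.radians(75.2 if n=="test" else 145.5)
    print(n,pa,pb,P.round(1),round(e,1),"origin",(P[:2]-134*np.array([np.cos(th),np.sin(th)])).round(1))
for nm,f,b,H,n in(("hex_s",s,(387.5,292.6),89,6),("hex_t",t,(197.7,275),89,6),("sq_s",s,(338,257),79,4),("sq_t",t,(236,226.6),79,4)):
    u0,v0=int(b[0])-12,int(b[1])-12
    c=cv2.resize(f["pixels"][v0:v0+25,u0:u0+25],None,fx=6,fy=6,interpolation=2).astype(int)
    yy,xx=np.mgrid[:150,:150];m=((c.min(2)>185)&(np.hypot(xx-75,yy-75)<66)).astype(np.uint8)
    _,l,st,_=cv2.connectedComponentsWithStats(m);m=l==1+st[1:,4].argmax()
    v,u=np.nonzero(m);hl=cv2.convexHull(np.c_[u,v].astype(np.float32))[:,0]
    w=plane(f,(hl+.5)/6-.5+[u0,v0],H)[:,:2];z=w[:,0]+1j*w[:,1];e=np.roll(z,-1)-z
    print(nm,cv2.minAreaRect(w.astype(np.float32)),"edge",np.degrees(np.angle((abs(e)*(e/abs(e))**n).sum()))/n,abs((abs(e)*(e/abs(e))**n).sum())/abs(e).sum())
E
python3 go.py 482 249 150 145
```

```text
test [367.34632035 235.40692641] [359.55555556 185.77777778] [570.1 -88.9  39.2] 0.4 origin [ 535.8 -218.5]
store [190.48689139 295.32958801] [404.56435644 324.02310231] [443.2 273.1  40.3] 0.8 origin [553.6 197.2]
hex_s ((481.8211975097656, 249.51129150390625), (33.630001068115234, 35.0242919921875), 59.381202697753906) edge 20.54052819699961 0.6126431460678732
hex_t ((480.4896545410156, 249.12213134765625), (29.961807250976562, 40.93815231323242), 54.39418411254883) edge 22.957936422881065 0.4904946349866853
sq_s ((580.6682739257812, 181.5731964111328), (29.765670776367188, 33.00347900390625), 51.16773223876953) edge -40.42839204847841 0.7278653676556425
sq_t ((581.9570922851562, 180.4869384765625), (34.07712173461914, 41.47132873535156), 56.3176155090332) edge -33.904658982726495 0.41987099219096313
t 0.1 pos [ 229.8 -580.8  252.6] rpy [-179.9    0.    21.6] F [-0.2 -0.  -0.8] open 0.998 grip 0.0
 rz -0.6856 (first) or shift now: [ 21.59 -27.15   4.11]
 shift after turn: [10.77 32.97  4.11]
```

Test rack origin is about (535.6, −218.7) with yaw 75.2°. The handle, the depth and the pocket faces all agree. Pockets are at (512.6,−305.7), (527.9,−247.7), (543.3,−189.7) and (558.6,−131.7). Next I turn and move over the hex.

```bash
python3 -m inch '[[0,0,-0.039,0,0,0,0],[0,0,-0.039,0,0,0,0],[0,0,-0.039,0,0,0,0],[0,0,-0.039,0,0,0,0],[0,0,-0.039,0,0,0,0],[0,0,-0.039,0,0,0,0],[0,0,-0.039,0,0,0,0],[0,0,-0.039,0,0,0,0]]' 40
python3 -m inch '[[0,0,-0.039,0,0,0,0],[0,0,-0.039,0,0,0,0],[0,0,-0.039,0,0,0,0],[0,0,-0.039,0,0,0,0],[0,0,-0.039,0,0,0,0],[0,0,-0.039,0,0,0,0],[0,0,-0.039,0,0,0,0],[0,0,-0.039,0,0,0,0]]'
python3 -m inch '[[0,0,-0.039,0,0,0,0],[0,0,0,0.3,1,0,0],[0,0,0,0.3,1,0,0],[0,0,0,0.3,1,0,0],[0,0,0,0,0,0,0]]'
python3 go.py 481.7 249 150 141.5
```

```text
clock: 0.77
eef_pos: [229.9, -580.9, 252.8]
tcp_rot: [-3.141, -0.001, 1.363]
contact_force: [0.4, 0.5, -0.2]
opening: 0.999
grasp_force: 0.0
clock: 1.43
eef_pos: [229.9, -580.9, 252.8]
tcp_rot: [3.141, -0.001, 2.343]
contact_force: [-0.0, -0.0, -0.3]
opening: 1.001
grasp_force: 0.0
clock: 1.85
eef_pos: [260.6, -504.8, 252.7]
tcp_rot: [3.139, -0.002, 2.461]
contact_force: [-0.1, -0.2, -0.0]
opening: 0.998
grasp_force: 0.0
t 1.9 pos [ 260.6 -504.8  252.7] rpy [ 1.799e+02 -1.000e-01  1.410e+02] F [-0.1 -0.2 -0. ] open 0.998 grip 0.0
 rz -0.0028 (first) or shift now: [12.1  29.    4.11]
 shift after turn: [11.85 29.1   4.11]
```

```bash
python3 -m inch '[[0,0,0,0.41,1,0,0],[0,0,0,0.41,1,0,0],[0,0,0,0.41,1,0,0],[0,0,0,0.41,1,0,0],[0,0,0,0.41,1,0,0],[0,0,0,0.41,1,0,0],[0,0,0,0.41,1,0,0],[0,0,0,0.41,1,0,0]]'
python3 -m inch '[[0,0,0,0.41,1,0,0],[0,0,0,0.41,1,0,0],[0,0,0,0.41,1,0,0],[0,0,0,0.41,1,0,0],[0,0,0,0.41,1,0,0],[0,0,0,0.41,1,0,0],[0,0,0,0.41,1,0,0],[0,0,0,0.41,1,0,0]]'
python3 -m inch '[[0,0,0,0.41,1,0,0],[0,0,0,0.41,1,0,0],[0,0,0,0.41,1,0,0],[0,0,0,0.41,1,0,0],[0,0,0,0.41,1,0,0],[0,0,0,0.41,1,0,0],[0,0,0,0.41,1,0,0],[0,0,0,0.41,1,0,0]]'
python3 -m inch '[[0,0,0,0.41,1,0,0],[0,0,0,0.41,1,0,0],[0,0,0,0.41,1,0,0],[0,0,0,0.41,1,1,0],[0,0,0,0.41,1,1,0],[0,0,0,0,0,1,0],[0,0,0,0,0,0,0]]'
python3 go.py 481.7 249 150 141.5
```

```text
clock: 2.52
eef_pos: [322.2, -300.8, 253.2]
tcp_rot: [-3.142, -0.0, 2.459]
contact_force: [0.6, 0.2, 0.1]
opening: 0.998
grasp_force: 0.0
clock: 3.18
eef_pos: [384.8, -93.8, 253.3]
tcp_rot: [3.142, 0.0, 2.46]
contact_force: [0.0, 0.2, -0.4]
opening: 0.998
grasp_force: 0.0
clock: 3.85
eef_pos: [447.3, 113.4, 253.2]
tcp_rot: [-3.141, 0.0, 2.46]
contact_force: [0.3, -1.3, 0.4]
opening: 1.0
grasp_force: 0.0
clock: 4.43
eef_pos: [483.7, 241.3, 173.7]
tcp_rot: [-3.135, -0.003, 2.462]
contact_force: [-2.3, -0.7, 0.1]
opening: 1.002
grasp_force: 0.0
t 4.4 pos [483.7 241.3 173.7] rpy [-179.6   -0.2  141. ] F [-2.3 -0.7  0.1] open 1.002 grip 0.0
 rz -0.0026 (first) or shift now: [0.26 0.19 0.95]
 shift after turn: [0.26 0.19 0.95]
```

```bash
python3 -m inch '[[0,0,-0.003,0.26,0.19,0.5,0],[0,0,0,0,0,0.5,0],[0,0,0,0,0,0,0],[0,0,0,0,0,0,0]]'
python3 go.py 481.7 249 71 141.5
```

```text
clock: 4.77
eef_pos: [483.8, 248.6, 153.8]
tcp_rot: [-3.141, -0.0, 2.469]
contact_force: [0.1, 0.0, 0.3]
opening: 0.999
grasp_force: 0.0
t 4.8 pos [483.8 248.6 153.8] rpy [-179.9   -0.   141.4] F [0.1 0.  0.3] open 0.999 grip 0.0
 rz -0.0003 (first) or shift now: [ 0.08 -0.04  3.31]
 shift after turn: [ 0.08 -0.04  3.31]
```

```bash
python3 -m inch '[[0,0,0,0.08,-0.04,0.6,0],[0,0,0,0,0,0.9,0],[0,0,0,0,0,0.9,0],[0,0,0,0,0,0.6,0],[0,0,0,0,0,0.3,0],[0,0,0,0,0,0,0],[0,0,0,0,0,0,0]]' 40
python3 go.py 481.7 249 71 141.5
python3 - <<'E'
from h import *
from rig import grab_frame
f=grab_frame("side");g=grab_frame("top")
a=cv2.resize(f["pixels"][220:360,290:440],(450,420));b=cv2.resize(g["pixels"][190:330,160:260],(300,420))
cv2.imwrite("pics/grasp1.png",np.hstack([a,b])[...,::-1])
E
```

```text
clock: 5.35
eef_pos: [482.4, 249.7, 71.8]
tcp_rot: [3.141, 0.0, 2.469]
contact_force: [0.8, -0.2, -0.8]
opening: 0.997
grasp_force: 0.0
t 5.3 pos [482.4 249.7  71.8] rpy [180.    0.  141.4] F [ 0.8 -0.2 -0.8] open 0.997 grip 0.0
 rz -0.0003 (first) or shift now: [ 0.   -0.04  0.03]
 shift after turn: [ 0.   -0.04  0.03]
```

View pics/grasp1.png

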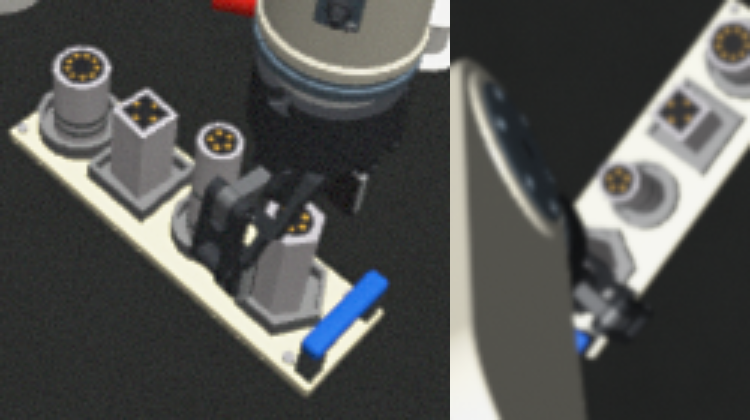

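The fingers straddle the hex across the row. Its top shows at (298,220) in the picture, with a finger on each side. Closing and lifting.

```bash
python3 -m inch '[[0,0,0,0,-0.04,0,0.4],[0,0,0,0,0,0,0.6],[0,0,0,0,0,0,0.8],[0,0,0,0,0,0,1],[0,0,0,0,0,0,1],[0,0,0,0,0,0,1],[0,0,0,0,0,0,1],[0,0,0,0,0,0,1]]' 40
python3 -m inch '[[0,0,0,0,0,0,1],[0,0,0,0,0,0,1],[0,0,0,0,0,0,1]]' 40
python3 go.py 481.7 249 150 75.2
```

```text
clock: 6.12
eef_pos: [481.3, 249.0, 71.1]
tcp_rot: [3.141, 0.0, 2.469]
contact_force: [-1.7, -1.1, 5.1]
opening: 0.367
grasp_force: 43.9
clock: 6.37
eef_pos: [481.3, 249.0, 71.1]
tcp_rot: [3.141, 0.0, 2.469]
contact_force: [-0.8, -0.4, 5.8]
opening: 0.37
grasp_force: 43.9
t 6.4 pos [481.3 249.   71.1] rpy [180.    0.  141.5] F [-0.8 -0.4  5.8] open 0.370 grip 43.9
 rz 0.3682 (first) or shift now: [-0.01  0.01 -3.16]
 shift after turn: [ 0.01  0.02 -3.16]
```

Gripped on flats: 31.5 mm opening against 32 mm expected. Lift and turn to the test rack's yaw.

```bash
python3 -m inch '[[0,0,0,0,0,-0.3,1],[0,0,0,0,0,-0.7,1],[0,0,0,0,0,-1,1],[0,0,0,0,0,-1,1],[0,0,0,0,0,-0.6,1],[0,0,0.037,0,0,0,1],[0,0,0.037,0,0,0,1],[0,0,0.037,0,0,0,1]]'
python3 -m inch '[[0,0,0.037,0,0,0,1],[0,0,0.037,0,0,0,1],[0,0,0.037,0,0,0,1],[0,0,0.037,0,0,0,1],[0,0,0.037,0,0,0,1],[0,0,0.037,0,0,0,1],[0,0,0.035,0,0,0,1],[0,0,0,0,0,0,1]]'
python3 go.py 512.6 -305.7 150 75.2
```

```text
clock: 7.03
eef_pos: [481.1, 249.0, 161.5]
tcp_rot: [3.141, -0.0, 2.115]
contact_force: [-0.1, 0.4, -0.9]
opening: 0.374
grasp_force: 43.3
clock: 7.7
eef_pos: [480.8, 248.9, 160.9]
tcp_rot: [-3.141, 0.0, 1.308]
contact_force: [0.3, -0.1, -1.0]
opening: 0.369
grasp_force: 43.3
t 7.7 pos [480.8 248.9 160.9] rpy [-180.     0.    74.9] F [ 0.3 -0.1 -1. ] open 0.369 grip 43.3
 rz -0.0014 (first) or shift now: [-21.09   6.99   0.44]
 shift after turn: [-21.12   6.89   0.44]
```

```bash
python3 -m inch '[[0,0,0,-0.5,0.17,0,1],[0,0,0,-0.9,0.3,0,1],[0,0,0,-1,0.33,0,1],[0,0,0,-1,0.33,0,1],[0,0,0,-1,0.33,0,1],[0,0,0,-1,0.33,0,1],[0,0,0,-1,0.33,0,1],[0,0,0,-1,0.33,0,1]]'
python3 -m inch '[[0,0,0,-1,0.33,0,1],[0,0,0,-1,0.33,0,1],[0,0,0,-1,0.33,0,1],[0,0,0,-1,0.33,0,1],[0,0,0,-1,0.33,0,1],[0,0,0,-1,0.33,0,1],[0,0,0,-1,0.33,0,1],[0,0,0,-1,0.33,0,1]]'
python3 -m inch '[[0,0,0,-1,0.33,0,1],[0,0,0,-1,0.33,0,1],[0,0,0,-1,0.33,0,1],[0,0,0,-1,0.33,0,1],[0,0,0,-1,0.33,0,1],[0,0,0,-0.6,0.2,0,1],[0,0,0,0,0,0,1],[0,0,0,0,0,0,1]]'
python3 go.py 512.6 -305.7 68 75.2
```

```text
clock: 8.37
eef_pos: [492.7, 52.6, 160.9]
tcp_rot: [-3.141, 0.0, 1.317]
contact_force: [0.1, -0.3, -1.7]
opening: 0.369
grasp_force: 43.3
clock: 9.03
eef_pos: [505.3, -157.6, 160.9]
tcp_rot: [-3.141, 0.0, 1.317]
contact_force: [1.1, -0.1, -1.3]
opening: 0.37
grasp_force: 43.3
clock: 9.7
eef_pos: [514.4, -303.3, 160.5]
tcp_rot: [-3.141, -0.0, 1.313]
contact_force: [0.7, -0.1, -1.6]
opening: 0.369
grasp_force: 43.3
t 9.7 pos [ 514.4 -303.3  160.5] rpy [-180.    -0.    75.2] F [ 0.7 -0.1 -1.6] open 0.369 grip 43.3
 rz 0.0002 (first) or shift now: [-0.11 -0.04  3.7 ]
 shift after turn: [-0.11 -0.04  3.7 ]
```

```bash
python3 -m inch '[[0,0,0,-0.11,-0.04,0.4,1],[0,0,0,0,0,0.9,1],[0,0,0,0,0,0.9,1],[0,0,0,0,0,0.6,1],[0,0,0,0,0,0.4,1],[0,0,0,0,0,0.3,1],[0,0,0,0,0,0,1],[0,0,0,0,0,0,1]]'
python3 go.py 512.6 -305.7 67 75.2
python3 - <<'E'
from h import *
from rig import grab_frame
f=grab_frame("side");g=grab_frame("top")
a=cv2.resize(f["pixels"][90:230,310:440],(390,420));b=cv2.resize(g["pixels"][190:310,350:500],(410,420))
cv2.imwrite("pics/place1.png",np.hstack([a,b])[...,::-1])
E
```

```text
clock: 10.37
eef_pos: [513.5, -305.0, 73.3]
tcp_rot: [-3.141, -0.0, 1.314]
contact_force: [0.0, -0.2, -1.2]
opening: 0.366
grasp_force: 43.3
t 10.4 pos [ 513.5 -305.    73.3] rpy [-180.    -0.    75.3] F [ 0.  -0.2 -1.2] open 0.366 grip 43.3
 rz 0.0004 (first) or shift now: [-0.04 -0.03  0.25]
 shift after turn: [-0.04 -0.03  0.25]
```

View pics/place1.png

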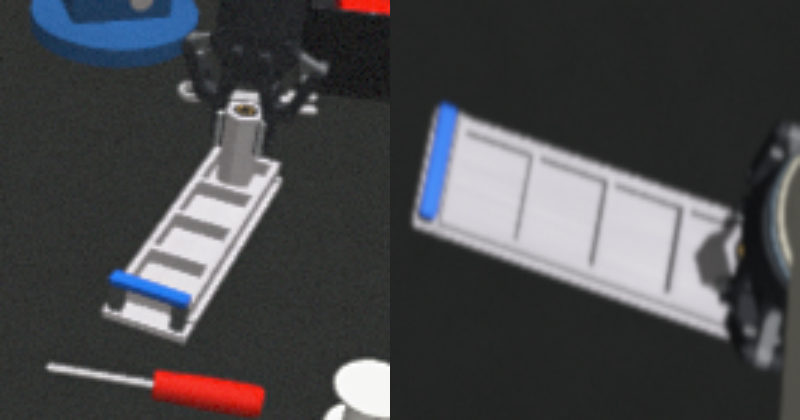

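In the side view the hex stands inside the last pocket at (240,180), centred. Lower until it touches, release and rise.

```bash
python3 -m inch '[[0,0,0,0,0,0.1,1],[0,0,0,0,0,0.1,1],[0,0,0,0,0,0.06,1],[0,0,0,0,0,0,1],[0,0,0,0,0,0,1]]'
python3 -m inch '[[0,0,0,0,0,0,0.5],[0,0,0,0,0,0,0.4],[0,0,0,0,0,0,0.2],[0,0,0,0,0,0,0],[0,0,0,0,0,0,0],[0,0,0,0,0,0,0],[0,0,0,0,0,0,0]]'
python3 go.py 529.8 214 150 75.2
```

```text
clock: 10.88
eef_pos: [513.5, -305.5, 67.1]
tcp_rot: [3.141, 0.0, 1.313]
contact_force: [-0.1, 0.6, 2.8]
opening: 0.368
grasp_force: 43.7
clock: 11.47
eef_pos: [513.3, -305.3, 66.7]
tcp_rot: [-3.142, -0.0, 1.313]
contact_force: [-0.6, -0.1, -0.0]
opening: 1.001
grasp_force: 0.0
t 11.5 pos [ 513.3 -305.3   66.7] rpy [-180.    -0.    75.2] F [-0.6 -0.1 -0. ] open 1.001 grip 0.0
 rz 0.0002 (first) or shift now: [20.26 -4.66 -3.33]
 shift after turn: [20.25 -4.67 -3.33]
```

```bash
python3 -m inch '[[0,0,0,0,0,-0.3,0],[0,0,0,0,0,-0.8,0],[0,0,0,0,0,-1,0],[0,0,0,0,0,-1,0],[0,0,0,0,0,-0.7,0],[0,0,0,0.5,-0.11,0,0],[0,0,0,0.8,-0.18,0,0],[0,0,0,1,-0.23,0,0]]'
python3 -m inch '[[0,0,0,1,-0.23,0,0],[0,0,0,1,-0.23,0,0],[0,0,0,1,-0.23,0,0],[0,0,0,1,-0.23,0,0],[0,0,0,1,-0.23,0,0],[0,0,0,1,-0.23,0,0],[0,0,0,1,-0.23,0,0],[0,0,0,1,-0.23,0,0]]'
python3 -m inch '[[0,0,0,1,-0.23,0,0],[0,0,0,1,-0.23,0,0],[0,0,0,1,-0.23,0,0],[0,0,0,1,-0.23,0,0],[0,0,0,1,-0.23,0,0],[0,0,0,1,-0.23,0,0],[0,0,0,1,-0.23,0,0],[0,0,0,1,-0.23,0,0]]'
python3 -m inch '[[0,0,-0.039,1,-0.23,0,0],[0,0,-0.039,0,0,0,0],[0,0,-0.039,0,0,0,0],[0,0,-0.039,0,0,0,0],[0,0,-0.039,0,0,0,0],[0,0,-0.039,0,0,0,0],[0,0,-0.039,0,0,0,0],[0,0,-0.039,0,0,0,0]]'
python3 -m inch '[[0,0,-0.039,0,0,0,0],[0,0,-0.039,0,0,0,0],[0,0,0,0,0,0,0],[0,0,0,0,0,0,0]]'
python3 go.py 529.8 214 72 145.3
python3 - <<'E'
from h import *
from rig import grab_frame
f=grab_frame("side");g=grab_frame("top")
np.savez("pics/top1.npz",**g);np.savez("pics/side1.npz",**f)
a=cv2.resize(f["pixels"][90:230,310:440],(390,420));b=cv2.resize(g["pixels"][190:310,350:500],(410,420))
cv2.imwrite("pics/placed1.png",np.hstack([a,b])[...,::-1])
E
```

```text
clock: 12.13
eef_pos: [515.4, -246.3, 162.2]
tcp_rot: [3.141, 0.0, 1.311]
contact_force: [-0.7, 0.4, 0.4]
opening: 1.0
grasp_force: 0.0
clock: 12.8
eef_pos: [521.3, -39.7, 161.6]
tcp_rot: [-3.141, 0.0, 1.313]
contact_force: [0.7, -0.3, 0.4]
opening: 1.004
grasp_force: 0.0
clock: 13.47
eef_pos: [527.6, 165.3, 161.5]
tcp_rot: [-3.141, 0.0, 1.313]
contact_force: [0.4, -0.4, -0.2]
opening: 0.999
grasp_force: 0.0
clock: 14.13
eef_pos: [528.5, 189.7, 161.5]
tcp_rot: [-3.141, -0.0, 2.299]
contact_force: [-0.3, -0.2, -0.1]
opening: 1.001
grasp_force: 0.0
clock: 14.47
eef_pos: [528.8, 189.6, 161.6]
tcp_rot: [-3.141, -0.0, 2.534]
contact_force: [0.2, 0.8, 0.5]
opening: 1.002
grasp_force: 0.0
t 14.5 pos [528.8 189.6 161.6] rpy [-180.    -0.   145.2] F [0.2 0.8 0.5] open 1.002 grip 0.0
 rz -0.0005 (first) or shift now: [0.52 0.83 3.58]
 shift after turn: [0.52 0.83 3.58]
```

View pics/placed1.png

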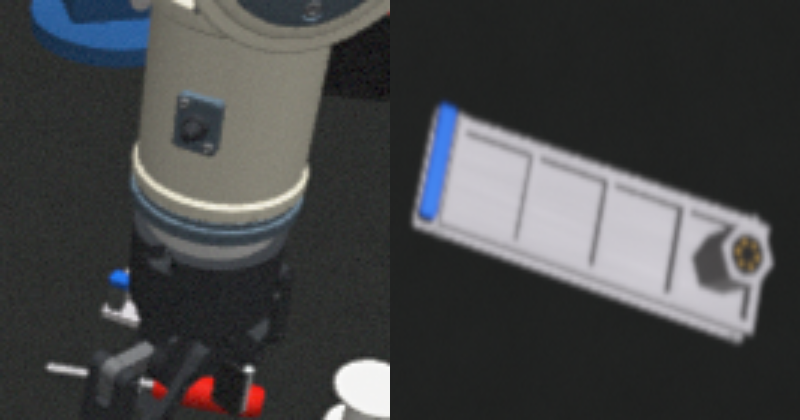

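The hex stands upright in the last pocket, with its top at (747,253) in the crop. Now the tall plug.

```bash
python3 -m inch '[[0,0,0,0.52,0.83,0,0],[0,0,0,0,0,0,0],[0,0,0,0,0,0,0]]'
python3 go.py 529.8 214 72 145.3
python3 -m inch '[[0,0,0,0,0,0.4,0],[0,0,0,0,0,0.9,0],[0,0,0,0,0,0.9,0],[0,0,0,0,0,0.7,0],[0,0,0,0,0,0.4,0],[0,0,0,0,0,0.28,0],[0,0,0,0,0,0,0],[0,0,0,0,0,0,0]]'
python3 -m inch '[[0,0,0,0,0,0,0.4],[0,0,0,0,0,0,0.6],[0,0,0,0,0,0,0.8],[0,0,0,0,0,0,1],[0,0,0,0,0,0,1],[0,0,0,0,0,0,1],[0,0,0,0,0,0,1],[0,0,0,0,0,0,1]]' 40
python3 -m inch '[[0,0,0,0,0,0,1],[0,0,0,0,0,0,1],[0,0,0,0,0,0,1]]' 40
python3 go.py 529.8 214 72 145.3
```

```text
clock: 14.82
eef_pos: [530.3, 214.6, 161.7]
tcp_rot: [3.141, 0.0, 2.537]
contact_force: [-0.8, -0.4, -0.6]
opening: 1.004
grasp_force: 0.0
t 14.8 pos [530.3 214.6 161.7] rpy [180.    0.  145.4] F [-0.8 -0.4 -0.6] open 1.004 grip 0.0
 rz 0.0004 (first) or shift now: [ 0.   -0.03  3.59]
 shift after turn: [ 0.   -0.03  3.59]
clock: 15.48
eef_pos: [530.5, 213.8, 72.4]
tcp_rot: [-3.142, -0.0, 2.538]
contact_force: [0.3, -0.7, 0.2]
opening: 0.996
grasp_force: 0.0
clock: 16.15
eef_pos: [530.6, 214.1, 72.8]
tcp_rot: [3.141, 0.0, 2.538]
contact_force: [-0.0, 0.0, 6.0]
opening: 0.32
grasp_force: 39.1
clock: 16.4
eef_pos: [530.6, 214.1, 72.8]
tcp_rot: [3.141, 0.0, 2.538]
contact_force: [0.4, -0.4, 6.1]
opening: 0.316
grasp_force: 39.1
t 16.4 pos [530.6 214.1  72.8] rpy [180.    0.  145.4] F [ 0.4 -0.4  6.1] open 0.316 grip 39.1
 rz 0.0007 (first) or shift now: [ 0.03 -0.02  0.03]
 shift after turn: [ 0.03 -0.02  0.03]
```

```bash
python3 -m inch '[[0,0,0,0,0,-0.3,1],[0,0,0,0,0,-0.7,1],[0,0,0,0,0,-1,1],[0,0,0,0,0,-1,1],[0,0,0,0,0,-0.6,1],[0,0,0.039,0,0,0,1],[0,0,0.039,0,0,0,1],[0,0,0.039,0,0,0,1]]'
python3 -m inch '[[0,0,0.039,0,0,0,1],[0,0,0.039,0,0,0,1],[0,0,0.039,0,0,0,1],[0,0,0.039,0,0,0,1],[0,0,0.039,0,0,0,1],[0,0,0.039,0,0,0,1],[0,0,0.039,0,0,0,1],[0,0,0,0,0,0,1]]'
python3 go.py 527.9 -247.7 150 75.2
```

```text
clock: 17.07
eef_pos: [530.3, 213.9, 163.1]
tcp_rot: [3.141, 0.0, 2.165]
contact_force: [-0.4, -0.3, -0.9]
opening: 0.317
grasp_force: 39.4
clock: 17.73
eef_pos: [530.2, 213.8, 162.5]
tcp_rot: [-3.141, 0.0, 1.307]
contact_force: [-0.1, -0.6, -0.7]
opening: 0.321
grasp_force: 39.4
t 17.7 pos [530.2 213.8 162.5] rpy [-180.     0.    74.9] F [-0.1 -0.6 -0.7] open 0.321 grip 39.4
 rz -0.0016 (first) or shift now: [-17.85   4.72   0.5 ]
 shift after turn: [-17.87   4.63   0.5 ]
```

```bash
python3 -m inch '[[0,0,0,-0.5,0.13,0,1],[0,0,0,-0.9,0.23,0,1],[0,0,0,-1,0.26,0,1],[0,0,0,-1,0.26,0,1],[0,0,0,-1,0.26,0,1],[0,0,0,-1,0.26,0,1],[0,0,0,-1,0.26,0,1],[0,0,0,-1,0.26,0,1]]'
python3 -m inch '[[0,0,0,-1,0.26,0,1],[0,0,0,-1,0.26,0,1],[0,0,0,-1,0.26,0,1],[0,0,0,-1,0.26,0,1],[0,0,0,-1,0.26,0,1],[0,0,0,-1,0.26,0,1],[0,0,0,-1,0.26,0,1],[0,0,0,-1,0.26,0,1]]'
python3 -m inch '[[0,0,0,-1,0.26,0,1],[0,0,0,-1,0.26,0,1],[0,0,0,-0.5,0.13,0,1],[0,0,0,0,0,0,1],[0,0,0,0,0,0,1]]'
python3 go.py 527.9 -247.7 68.8 75.2
```

```text
clock: 18.4
eef_pos: [529.0, 20.9, 162.5]
tcp_rot: [-3.142, 0.0, 1.318]
contact_force: [0.2, -0.1, -0.5]
opening: 0.32
grasp_force: 39.4
clock: 19.07
eef_pos: [528.1, -185.7, 162.4]
tcp_rot: [-3.141, 0.0, 1.317]
contact_force: [-0.0, 0.7, -1.9]
opening: 0.314
grasp_force: 39.4
clock: 19.48
eef_pos: [528.1, -248.8, 162.2]
tcp_rot: [-3.141, -0.0, 1.313]
contact_force: [-0.3, -0.5, -1.0]
opening: 0.314
grasp_force: 39.4
t 19.5 pos [ 528.1 -248.8  162.2] rpy [-180.    -0.    75.3] F [-0.3 -0.5 -1. ] open 0.314 grip 39.4
 rz 0.0003 (first) or shift now: [ 0.04 -0.02  3.73]
 shift after turn: [ 0.04 -0.02  3.73]
```

```bash
python3 -m inch '[[0,0,0,0.04,-0.02,0.4,1],[0,0,0,0,0,0.9,1],[0,0,0,0,0,0.9,1],[0,0,0,0,0,0.6,1],[0,0,0,0,0,0.4,1],[0,0,0,0,0,0.2,1],[0,0,0,0,0,0,1],[0,0,0,0,0,0,1]]'
python3 -m inch '[[0,0,0,0,0,0.1,1],[0,0,0,0,0,0.1,1],[0,0,0,0,0,0.11,1],[0,0,0,0,0,0,1],[0,0,0,0,0,0,1]]'
python3 -m inch '[[0,0,0,0,0,0,0.5],[0,0,0,0,0,0,0.4],[0,0,0,0,0,0,0.2],[0,0,0,0,0,0,0],[0,0,0,0,0,0,0],[0,0,0,0,0,0,0],[0,0,0,0,0,0,0]]'
python3 go.py 579.8 181.2 150 75.2
```

```text
clock: 20.15
eef_pos: [528.7, -247.0, 77.5]
tcp_rot: [3.141, -0.0, 1.314]
contact_force: [0.6, 0.2, -0.6]
opening: 0.319
grasp_force: 39.4
clock: 20.57
eef_pos: [528.3, -247.4, 69.5]
tcp_rot: [-3.142, -0.0, 1.313]
contact_force: [-0.4, -0.1, -0.8]
opening: 0.316
grasp_force: 39.4
clock: 21.15
eef_pos: [528.4, -247.4, 69.6]
tcp_rot: [3.142, 0.0, 1.313]
contact_force: [0.9, -0.7, -0.2]
opening: 1.004
grasp_force: 0.0
t 21.1 pos [ 528.4 -247.4   69.6] rpy [180.    0.   75.2] F [ 0.9 -0.7 -0.2] open 1.004 grip 0.0
 rz 0.0002 (first) or shift now: [17.1  -2.38 -3.22]
 shift after turn: [17.1  -2.39 -3.22]
```

```bash
python3 -m inch '[[0,0,0,0,0,-0.3,0],[0,0,0,0,0,-0.8,0],[0,0,0,0,0,-1,0],[0,0,0,0,0,-1,0],[0,0,0,0,0,-0.6,0],[0,0,0,0.5,-0.07,0,0],[0,0,0,0.8,-0.11,0,0],[0,0,0,1,-0.14,0,0]]'
python3 -m inch '[[0,0,0,1,-0.14,0,0],[0,0,0,1,-0.14,0,0],[0,0,0,1,-0.14,0,0],[0,0,0,1,-0.14,0,0],[0,0,0,1,-0.14,0,0],[0,0,0,1,-0.14,0,0],[0,0,0,1,-0.14,0,0],[0,0,0,1,-0.14,0,0]]'
python3 -m inch '[[0,0,0,1,-0.14,0,0],[0,0,0,1,-0.14,0,0],[0,0,0,1,-0.14,0,0],[0,0,0,1,-0.14,0,0],[0,0,0,1,-0.14,0,0],[0,0,0,1,-0.14,0,0],[0,0,0,0.8,-0.12,0,0],[0,0,-0.039,0,0,0,0]]'
python3 -m inch '[[0,0,-0.039,0,0,0,0],[0,0,-0.039,0,0,0,0],[0,0,-0.039,0,0,0,0],[0,0,-0.039,0,0,0,0],[0,0,-0.039,0,0,0,0],[0,0,-0.039,0,0,0,0],[0,0,-0.039,0,0,0,0],[0,0,-0.039,0,0,0,0]]'
python3 -m inch '[[0,0,-0.009,0,0,0,0],[0,0,0,0,0,0,0],[0,0,0,0,0,0,0]]'
python3 go.py 579.8 181.2 64 140
python3 - <<'E'
from h import *
from rig import grab_frame
g=grab_frame("top");cv2.imwrite("pics/placed2.png",cv2.resize(g["pixels"][170:310,160:500],(800,330))[...,::-1])
E
```

```text
clock: 21.82
eef_pos: [535.2, -189.5, 162.3]
tcp_rot: [3.141, 0.0, 1.311]
contact_force: [1.2, 0.2, 0.1]
opening: 0.999
grasp_force: 0.0
clock: 22.48
eef_pos: [558.6, 12.6, 161.6]
tcp_rot: [-3.141, 0.0, 1.313]
contact_force: [0.1, -0.2, 0.3]
opening: 1.003
grasp_force: 0.0
clock: 23.15
eef_pos: [579.2, 185.2, 161.7]
tcp_rot: [-3.142, -0.001, 1.435]
contact_force: [-0.4, 0.6, -0.4]
opening: 1.005
grasp_force: 0.0
clock: 23.82
eef_pos: [578.6, 181.7, 161.5]
tcp_rot: [-3.141, -0.001, 2.422]
contact_force: [-0.8, -0.4, 0.3]
opening: 0.998
grasp_force: 0.0
clock: 24.07
eef_pos: [578.8, 181.6, 161.6]
tcp_rot: [-3.141, -0.001, 2.443]
contact_force: [-0.1, 0.3, 0.1]
opening: 1.002
grasp_force: 0.0
t 24.1 pos [578.8 181.6 161.6] rpy [-180.    -0.   139.9] F [-0.1  0.3  0.1] open 1.002 grip 0.0
 rz -0.0003 (first) or shift now: [-0.04  0.01  3.91]
 shift after turn: [-0.04  0.01  3.91]
```

View pics/placed2.png

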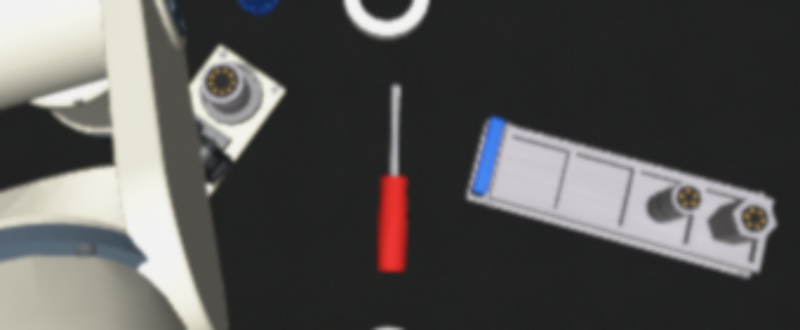

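The tall plug (688,197) and the hex (754,218) stand upright in the last two pockets. Next the square plug.

```bash
python3 -m inch '[[0,0,0,-0.04,0,0.4,0],[0,0,0,0,0,0.9,0],[0,0,0,0,0,0.9,0],[0,0,0,0,0,0.8,0],[0,0,0,0,0,0.6,0],[0,0,0,0,0,0.3,0],[0,0,0,0,0,0,0],[0,0,0,0,0,0,0]]'
python3 -m inch '[[0,0,0,0,0,0,0.4],[0,0,0,0,0,0,0.6],[0,0,0,0,0,0,0.8],[0,0,0,0,0,0,1],[0,0,0,0,0,0,1],[0,0,0,0,0,0,1],[0,0,0,0,0,0,1],[0,0,0,0,0,0,1]]' 40
python3 -m inch '[[0,0,0,0,0,0,1],[0,0,0,0,0,0,1],[0,0,0,0,0,0,1]]' 40
python3 go.py 579.8 181.2 64 75.2
```

```text
clock: 24.78
eef_pos: [580.1, 180.6, 64.3]
tcp_rot: [-3.141, -0.0, 2.444]
contact_force: [-0.3, 0.2, 0.5]
opening: 1.001
grasp_force: 0.0
clock: 25.45
eef_pos: [580.5, 180.8, 65.2]
tcp_rot: [3.141, 0.0, 2.444]
contact_force: [-1.1, -0.3, 6.1]
opening: 0.348
grasp_force: 40.5
clock: 25.7
eef_pos: [580.5, 180.8, 65.2]
tcp_rot: [3.141, 0.0, 2.444]
contact_force: [-0.3, 0.7, 6.1]
opening: 0.348
grasp_force: 40.5
t 25.7 pos [580.5 180.8  65.2] rpy [180.   0. 140.] F [-0.3  0.7  6.1] open 0.348 grip 40.5
 rz 0.3602 (first) or shift now: [ 0.03 -0.01  0.05]
 shift after turn: [ 0.01 -0.03  0.05]
```

```bash
python3 -m inch '[[0,0,0,0,0,-0.3,1],[0,0,0,0,0,-0.7,1],[0,0,0,0,0,-1,1],[0,0,0,0,0,-1,1],[0,0,0,0,0,-0.9,1],[0,0,0.036,0,0,0,1],[0,0,0.036,0,0,0,1],[0,0,0.036,0,0,0,1]]'
python3 -m inch '[[0,0,0.036,0,0,0,1],[0,0,0.036,0,0,0,1],[0,0,0.036,0,0,0,1],[0,0,0.036,0,0,0,1],[0,0,0.036,0,0,0,1],[0,0,0.036,0,0,0,1],[0,0,0.036,0,0,0,1],[0,0,0,0,0,0,1]]'
python3 go.py 543.3 -189.7 150 75.2
```

```text
clock: 26.37
eef_pos: [580.2, 180.7, 163.0]
tcp_rot: [3.141, 0.0, 2.099]
contact_force: [0.3, -0.5, -1.3]
opening: 0.348
grasp_force: 39.8
clock: 27.03
eef_pos: [580.0, 180.6, 162.2]
tcp_rot: [-3.141, 0.0, 1.308]
contact_force: [-0.1, 0.2, -0.9]
opening: 0.346
grasp_force: 39.8
t 27.0 pos [580.  180.6 162.2] rpy [-180.     0.    74.9] F [-0.1  0.2 -0.9] open 0.346 grip 39.8
 rz -0.0015 (first) or shift now: [-14.69   2.43   0.49]
 shift after turn: [-14.7    2.37   0.49]
```

```bash
python3 -m inch '[[0,0,0,-0.5,0.08,0,1],[0,0,0,-0.9,0.14,0,1],[0,0,0,-1,0.16,0,1],[0,0,0,-1,0.16,0,1],[0,0,0,-1,0.16,0,1],[0,0,0,-1,0.16,0,1],[0,0,0,-1,0.16,0,1],[0,0,0,-1,0.16,0,1]]'
python3 -m inch '[[0,0,0,-1,0.16,0,1],[0,0,0,-1,0.16,0,1],[0,0,0,-1,0.16,0,1],[0,0,0,-1,0.16,0,1],[0,0,0,-1,0.16,0,1],[0,0,0,-1,0.16,0,1],[0,0,0,-0.8,0.14,0,1],[0,0,0,-0.5,0.1,0,1]]'
python3 -m inch '[[0,0,0,0,0,0,1],[0,0,0,0,0,0,1]]'
python3 go.py 543.3 -189.7 61 75.2
```

```text
clock: 27.7
eef_pos: [560.9, -7.5, 162.2]
tcp_rot: [-3.142, 0.0, 1.317]
contact_force: [-0.1, -0.4, -0.9]
opening: 0.348
grasp_force: 39.8
clock: 28.37
eef_pos: [543.2, -192.3, 162.2]
tcp_rot: [-3.142, 0.0, 1.315]
contact_force: [0.3, -0.1, -1.0]
opening: 0.343
grasp_force: 39.8
clock: 28.53
eef_pos: [543.6, -190.3, 162.0]
tcp_rot: [-3.141, -0.0, 1.313]
contact_force: [-0.7, 0.9, -1.3]
opening: 0.346
grasp_force: 39.8
t 28.5 pos [ 543.6 -190.3  162. ] rpy [-180.    -0.    75.2] F [-0.7  0.9 -1.3] open 0.346 grip 39.8
 rz 0.0002 (first) or shift now: [ 0.02 -0.02  4.04]
 shift after turn: [ 0.02 -0.02  4.04]
```

```bash
python3 -m inch '[[0,0,0,0.02,-0.02,0.4,1],[0,0,0,0,0,0.9,1],[0,0,0,0,0,0.9,1],[0,0,0,0,0,0.8,1],[0,0,0,0,0,0.5,1],[0,0,0,0,0,0.2,1],[0,0,0,0,0,0,1],[0,0,0,0,0,0,1]]'
python3 -m inch '[[0,0,0,0,0,0.12,1],[0,0,0,0,0,0.12,1],[0,0,0,0,0,0.12,1],[0,0,0,0,0,0,1],[0,0,0,0,0,0,1]]'
python3 -m inch '[[0,0,0,0,0,0,0.5],[0,0,0,0,0,0,0.4],[0,0,0,0,0,0,0.2],[0,0,0,0,0,0,0],[0,0,0,0,0,0,0],[0,0,0,0,0,0,0],[0,0,0,0,0,0,0]]'
python3 go.py 628 148 150 75.2
```

```text
clock: 29.2
eef_pos: [544.0, -188.9, 69.8]
tcp_rot: [3.141, -0.0, 1.314]
contact_force: [-0.8, -0.5, -1.3]
opening: 0.352
grasp_force: 39.8
clock: 29.62
eef_pos: [544.2, -189.5, 61.1]
tcp_rot: [3.14, 0.0, 1.313]
contact_force: [0.0, 0.4, 3.5]
opening: 0.348
grasp_force: 40.4
clock: 30.2
eef_pos: [543.6, -189.2, 60.5]
tcp_rot: [-3.141, -0.0, 1.313]
contact_force: [0.2, -0.2, 0.5]
opening: 1.0
grasp_force: 0.0
t 30.2 pos [ 543.6 -189.2   60.5] rpy [-180.    -0.    75.2] F [ 0.2 -0.2  0.5] open 1.000 grip 0.0
 rz 0.0002 (first) or shift now: [13.9  -0.17 -3.58]
 shift after turn: [13.9  -0.18 -3.58]
```

```bash
python3 -m inch '[[0,0,0,0,0,-0.3,0],[0,0,0,0,0,-0.8,0],[0,0,0,0,0,-1,0],[0,0,0,0,0,-1,0],[0,0,0,0,0,-0.9,0],[0,0,0,0.5,-0.01,0,0],[0,0,0,0.8,-0.01,0,0],[0,0,0,1,-0.01,0,0]]'
python3 -m inch '[[0,0,0,1,-0.01,0,0],[0,0,0,1,-0.01,0,0],[0,0,0,1,-0.01,0,0],[0,0,0,1,-0.01,0,0],[0,0,0,1,-0.01,0,0],[0,0,0,1,-0.01,0,0],[0,0,0,1,-0.01,0,0],[0,0,0,1,-0.01,0,0]]'
python3 -m inch '[[0,0,0,1,-0.01,0,0],[0,0,0,1,-0.01,0,0],[0,0,0,0.9,-0.01,0,0],[0,0,0,0.7,0,0,0],[0,0,-0.039,0,0,0,0],[0,0,-0.039,0,0,0,0],[0,0,-0.039,0,0,0,0],[0,0,-0.039,0,0,0,0]]'
python3 -m inch '[[0,0,-0.039,0,0,0,0],[0,0,-0.039,0,0,0,0],[0,0,-0.039,0,0,0,0],[0,0,-0.039,0,0,0,0],[0,0,-0.039,0,0,0,0],[0,0,-0.039,0,0,0,0],[0,0,0,0,0,0,0],[0,0,0,0,0,0,0]]'
python3 go.py 628 148 62 145.3
python3 - <<'E'
from h import *
from rig import grab_frame
g=grab_frame("top");cv2.imwrite("pics/placed3.png",cv2.resize(g["pixels"][170:310,160:500],(800,330))[...,::-1])
E
```

```text
clock: 30.87
eef_pos: [557.7, -133.6, 161.4]
tcp_rot: [3.14, 0.0, 1.311]
contact_force: [0.8, 1.1, 0.2]
opening: 0.996
grasp_force: 0.0
clock: 31.53
eef_pos: [606.6, 62.0, 160.6]
tcp_rot: [-3.141, -0.0, 1.313]
contact_force: [0.5, -0.8, 0.0]
opening: 1.0
grasp_force: 0.0
clock: 32.2
eef_pos: [628.6, 148.0, 160.4]
tcp_rot: [-3.141, 0.0, 1.81]
contact_force: [0.4, -0.2, 0.2]
opening: 1.003
grasp_force: 0.0
clock: 32.87
eef_pos: [628.7, 147.7, 160.5]
tcp_rot: [-3.141, -0.0, 2.534]
contact_force: [0.4, -0.8, -0.1]
opening: 1.001
grasp_force: 0.0
t 32.9 pos [628.7 147.7 160.5] rpy [-180.    -0.   145.2] F [ 0.4 -0.8 -0.1] open 1.001 grip 0.0
 rz -0.0005 (first) or shift now: [ 0.03 -0.01  3.94]
 shift after turn: [ 0.03 -0.01  3.94]
```

View pics/placed3.png

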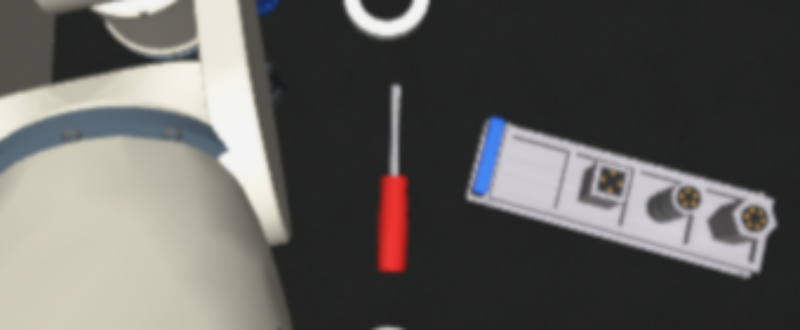

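The square plug (610,181) is placed upright, with its neighbours untouched. Last, the wide plug.

```bash
python3 -m inch '[[0,0,0,0.02,0,0.4,0],[0,0,0,0,0,0.9,0],[0,0,0,0,0,0.9,0],[0,0,0,0,0,0.8,0],[0,0,0,0,0,0.6,0],[0,0,0,0,0,0.34,0],[0,0,0,0,0,0,0],[0,0,0,0,0,0,0]]'
python3 -m inch '[[0,0,0,0,0,0,0.3],[0,0,0,0,0,0,0.5],[0,0,0,0,0,0,0.7],[0,0,0,0,0,0,1],[0,0,0,0,0,0,1],[0,0,0,0,0,0,1],[0,0,0,0,0,0,1],[0,0,0,0,0,0,1]]' 40
python3 -m inch '[[0,0,0,0,0,0,1],[0,0,0,0,0,0,1],[0,0,0,0,0,0,1]]' 40
python3 go.py 628 148 62 75.2
```

```text
clock: 33.58
eef_pos: [628.3, 147.9, 61.7]
tcp_rot: [-3.141, -0.0, 2.537]
contact_force: [-0.3, 0.1, 0.5]
opening: 1.003
grasp_force: 0.0
clock: 34.25
eef_pos: [629.0, 148.1, 63.0]
tcp_rot: [3.141, 0.001, 2.538]
contact_force: [-0.3, -0.5, 6.2]
opening: 0.434
grasp_force: 39.8
clock: 34.5
eef_pos: [628.9, 148.0, 63.0]
tcp_rot: [3.141, 0.001, 2.538]
contact_force: [-0.9, 0.5, 6.4]
opening: 0.436
grasp_force: 39.8
t 34.5 pos [628.9 148.   63. ] rpy [179.9   0.  145.4] F [-0.9  0.5  6.4] open 0.436 grip 39.8
 rz 0.3901 (first) or shift now: [ 0.03 -0.02  0.04]
 shift after turn: [-0.01 -0.04  0.04]
```

```bash
python3 -m inch '[[0,0,0,0,0,-0.3,1],[0,0,0,0,0,-0.7,1],[0,0,0,0,0,-1,1],[0,0,0,0,0,-1,1],[0,0,0,0,0,-0.9,1],[0,0,0.039,0,0,0,1],[0,0,0.039,0,0,0,1],[0,0,0.039,0,0,0,1]]'
python3 -m inch '[[0,0,0.039,0,0,0,1],[0,0,0.039,0,0,0,1],[0,0,0.039,0,0,0,1],[0,0,0.039,0,0,0,1],[0,0,0.039,0,0,0,1],[0,0,0.039,0,0,0,1],[0,0,0.039,0,0,0,1],[0,0,0,0,0,0,1]]'
python3 go.py 558.6 -131.7 150 75.2
```

```text
clock: 35.17
eef_pos: [628.5, 148.0, 160.6]
tcp_rot: [3.141, 0.0, 2.165]
contact_force: [-0.5, 0.2, -1.7]
opening: 0.434
grasp_force: 40.3
clock: 35.83
eef_pos: [628.2, 147.9, 159.8]
tcp_rot: [-3.141, 0.0, 1.307]
contact_force: [-0.2, -0.3, -0.9]
opening: 0.436
grasp_force: 40.2
t 35.8 pos [628.2 147.9 159.8] rpy [-180.     0.    74.9] F [-0.2 -0.3 -0.9] open 0.436 grip 40.2
 rz -0.0017 (first) or shift now: [-11.52   0.22   0.39]
 shift after turn: [-11.53   0.16   0.39]
```

```bash
python3 -m inch '[[0,0,0,-0.5,0.01,0,1],[0,0,0,-0.9,0.02,0,1],[0,0,0,-1,0.02,0,1],[0,0,0,-1,0.02,0,1],[0,0,0,-1,0.02,0,1],[0,0,0,-1,0.02,0,1],[0,0,0,-1,0.02,0,1],[0,0,0,-1,0.02,0,1]]'
python3 -m inch '[[0,0,0,-1,0.02,0,1],[0,0,0,-1,0.02,0,1],[0,0,0,-1,0.02,0,1],[0,0,0,-0.7,0.01,0,1],[0,0,0,-0.4,0,0,1],[0,0,0,0,0,0,1],[0,0,0,0,0,0,1]]'
python3 go.py 558.6 -131.7 59 75.2
```

```text
clock: 36.5
eef_pos: [584.0, -33.7, 159.7]
tcp_rot: [-3.141, 0.0, 1.318]
contact_force: [0.3, -0.5, -0.1]
opening: 0.433
grasp_force: 40.2
clock: 37.08
eef_pos: [560.2, -131.6, 159.6]
tcp_rot: [-3.142, -0.0, 1.313]
contact_force: [0.4, -0.1, -2.4]
opening: 0.436
grasp_force: 40.2
t 37.1 pos [ 560.2 -131.6  159.6] rpy [-180.    -0.    75.3] F [ 0.4 -0.1 -2.4] open 0.436 grip 40.2
 rz 0.0003 (first) or shift now: [-0.02 -0.06  4.03]
 shift after turn: [-0.02 -0.06  4.03]
```

```bash
python3 -m inch '[[0,0,0,-0.02,-0.06,0.4,1],[0,0,0,0,0,0.9,1],[0,0,0,0,0,0.9,1],[0,0,0,0,0,0.8,1],[0,0,0,0,0,0.5,1],[0,0,0,0,0,0.2,1],[0,0,0,0,0,0,1],[0,0,0,0,0,0,1]]'
python3 -m inch '[[0,0,0,0,0,0.12,1],[0,0,0,0,0,0.12,1],[0,0,0,0,0,0.1,1],[0,0,0,0,0,0,1],[0,0,0,0,0,0,1]]'
python3 -m inch '[[0,0,0,0,0,0,0.5],[0,0,0,0,0,0,0.3],[0,0,0,0,0,0,0.1],[0,0,0,0,0,0,0],[0,0,0,0,0,0,0],[0,0,0,0,0,0,0],[0,0,0,0,0,0,0]]'
python3 -m inch '[[0,0,0,0,0,-0.3,0],[0,0,0,0,0,-0.8,0],[0,0,0,0,0,-1,0],[0,0,0,0,0,-1,0],[0,0,0,0,0,-0.9,0],[0,0,0,0.5,0,0,0],[0,0,0,0.8,0,0,0],[0,0,0,1,0,0,0]]'
python3 -m inch '[[0,0,0,1,0,0,0],[0,0,0,1,0,0,0],[0,0,0,1,0,0,0],[0,0,0,1,0,0,0],[0,0,0,1,0,0,0],[0,0,0,1,0,0,0],[0,0,0,0,0,0,0],[0,0,0,0,0,0,0]]'
python3 - <<'E'
from h import *
from rig import grab_frame
f=grab_frame("side");g=grab_frame("top")
a=cv2.resize(f["pixels"][90:230,310:440],(390,420));b=cv2.resize(g["pixels"][190:310,350:500],(410,420))
cv2.imwrite("pics/final.png",np.hstack([a,b])[...,::-1])
E
```

```text
clock: 37.75
eef_pos: [559.3, -131.2, 67.3]
tcp_rot: [3.141, -0.0, 1.314]
contact_force: [1.1, -0.5, -0.5]
opening: 0.431
grasp_force: 40.3
clock: 38.17
eef_pos: [559.4, -131.7, 59.0]
tcp_rot: [3.14, -0.0, 1.313]
contact_force: [0.1, 0.4, 1.4]
opening: 0.432
grasp_force: 40.4
clock: 38.75
eef_pos: [558.8, -131.5, 58.5]
tcp_rot: [-3.141, -0.0, 1.313]
contact_force: [-0.1, -0.1, 0.4]
opening: 1.003
grasp_force: 0.0
clock: 39.42
eef_pos: [573.7, -76.0, 159.3]
tcp_rot: [3.14, 0.0, 1.311]
contact_force: [0.2, -0.2, 0.2]
opening: 1.0
grasp_force: 0.0
clock: 40.08
eef_pos: [611.6, 70.4, 158.2]
tcp_rot: [-3.141, 0.0, 1.315]
contact_force: [-0.5, -0.8, 0.3]
opening: 1.0
grasp_force: 0.0
```

View pics/final.png

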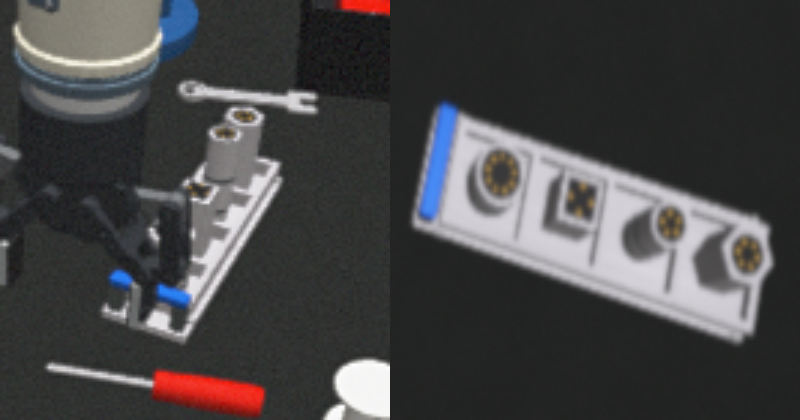

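In the top crop all four plugs stand upright in their pockets, reading from the handle: wide (500,175), square (580,198), tall (670,223), hex (747,254). The gripper is clear, so I hand in.

```bash
python3 -c "
from rig import r
print(r.sign_off())"
```

```text
the job is handed in; nothing more can be done
None
```

All four plugs stand released and upright in the test rack in reverse order (from its handle: wide, square, tall, hex), and the job was handed in at about 40 s.

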